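# Strip a fan-cooled controller into its service holders

### The arm

A 7-joint arm with a two-finger parallel gripper is mounted at the origin on a cart in front of the work surface, level with it; the furniture and walls round the work are solid. World frame = base frame: x ahead of the robot, y to its left, z up, the work surface at z = 0. Lengths are in m, angles in rad, forces in N, time in s.
With the tool pointing down it reaches from about 0.4 to 0.925 m from the base axis. Payload 5.6 kg.
Tool frame: the origin (TCP) lies at the very end of the fingers, on their centre line; the grasp point (between the pads) lies 19 mm behind it; z points along the fingers, y is the line along which they close (so a half turn about z gives the same grasp; the last joint's range is limited). The gripper opens to 85 mm and grips with 20 to 120 N. Pads are 22 mm wide; open, the fingers measure 114 mm over their backs; the gripper's body (76 mm by 85 mm) begins 54 mm behind the grasp point. The pads swing forward as they close: fully open they stand 13 mm farther back than shut.
Start: joints at [1.065, 0.468, -0.012, 1.603, 0.006, 1.071, -0.056], TCP at [0.29, -0.582, 0.231] pointing down, gripper open.
Joint ranges: [-2.53, 2.53], [-0.31, 2.02], [-1.57, 1.55], [0.28, 2.44], [-1.29, 4.43], [0.15, 1.84], [-2.92, 2.92]. Speed limits (rad/s): [2.57, 2.57, 3.14, 3.14, 3.14, 3.14, 3.14].

### API

Orientations are given as a unit quaternion [w, x, y, z].
In Python, from cell import r gives the robot as it stands.
- The arm moves only by the shell command python3 -m inch 'ROWS' [OPENING] [FORCE]. ROWS is JSON, a list of rows, each a list of 4 numbers: the shift along the tool's x, y, z in units of 30 mm (1.0 is 30 mm), then the turn about the tool's z in units of 5 degrees (1.0 is 5 degrees). A call has exactly 8 rows; each row is the pose to reach, as a shift and turn from the pose commanded when the call began, along the tool's axes at that moment; what a row does not reach only later rows make up. A row lasts 1/8 s, in which the tool goes at most 62.5 mm and 10.7 degrees, less where a joint would pass 70% of its speed; a pose out of reach is approached as far as the arm can. A call with a gripper value outside its range is refused whole. OPENING is the opening, from 0 (shut) to 1 (fully open), set as the call begins (- or left out, the last holds). The fingers move at their own pace and stop on an object; FORCE is the grip in N (left out, the last holds). Time passes only in rows, so rows that repeat a pose let the fingers close, or fill a call up. It gives the time, the measured TCP pose, the force, the opening and the grip force at its end, in the units of the state.
- r.get_state(): the state, without advancing time (a new reading comes with each control period).
- r.snapshot(name): name is "side" or "top"; returns a dict with "image" (420x560x3 uint8, red, green, blue), "camera_matrix" (3x3 intrinsics, pixels), "k1" (the pictures are not rectified: a ray, as slopes to the right and down, at radius r is drawn at 1 + k1 r^2 times it, then the intrinsics apply), "R" (3x3) and "t" (3): a world point X has camera coordinates R X + t. Camera axes: x right, y down, z forward; pixel columns grow to the right and rows downward; lengths in m; the calibration is good to about 2 mm. A picture is of the moment at which its call begins. There is no depth.
- r.job_done(): hands the job in; it is judged then, once.
The state is a dict: "t": time; "joint_pos": joint angles; "joint_velocities": joint speeds; "joint_torque": joint torques, N m; "position": TCP position; "orientation": TCP orientation; "force": force on the tool from outside, world axes, zero at the start; "moment": the same for the moment, N m; "opening": finger opening in m; "grip_force": force on a finger pad.
Only numpy, scipy, OpenCV 4.12 (cv2) and the standard library are available. Lean on these libraries where they do the work, as an engineer would, in place of code of your own. Each camera call takes 0.05 s, during which the arm holds its last target. There are 200 camera calls.

### The job

Take the stacked controller apart from the top down, one piece at a time, and put each piece right way up into its own holder: first the fan onto the small square open stand, then the finned heat sink into the steel cleaning tray, then the computer module (it lifts straight up out of its socket) onto the brass pillars of the module holder, and last the chassis into the long cradle. Each piece must end lying flat and fully down inside its holder's corner posts or rim; set the pieces down gently, do not drop them.

Things in the scene. Friction and masses are not known exactly. Their poses are not given: they have to be found in the camera images.
- fan: Loose, 50 g. Black square cooling fan, 40 x 40 x 20 mm, round hub and blades on top; top piece of the stack at the start, its underside 67 mm above the chassis's underside. Grasp across two facing sides (40 mm). Origin: centre of its underside; z up, x and y parallel to its sides.
- heat_sink: Loose, 100 g. Grey heat sink, 60 (x) x 50 (y) x 26 mm: 5 mm base, thin upright fins along x. Second piece from the top, underside 41 mm above the chassis's underside at the start. Grasp across its y sides (outer fins, 50 mm over them). Origin: centre of its underside; z up.
- computer_module: Loose, 140 g, third piece. Green board 92 (x) x 55 (y) x 2 mm under a grey metal spreader 78 x 55 x 14 mm. A black plug under its middle, 8 mm deep, stands 5 mm deep, unlatched, with 2 mm play in the chassis's socket. Origin: centre of the board's underside (plug reaches 8 mm below), at first 25 mm above the chassis's underside; z up. Grasp the spreader across y (55 mm). May lie either way round.
- chassis: Loose, 300 g, bottom piece, on the bench. Aluminium U-shaped chassis 132 (x) x 66 (y) mm, side walls 24 mm high along x; ports and green terminals at its ends, four brass pillars inside that carry the module 1 mm above the walls. Grasp across the outside of its long walls (66 mm). Origin: centre of its underside; z up, x along its length. May lie either way round.
- fan_stand: Fixed. Grey fan test stand: square frame 62 x 62 mm, open in the middle, on four rubber feet; a small terminal box on its -x side (to 43 mm from the middle). The fan rests on the frame 16 mm above the bench inside four L-shaped corner posts (pocket 52 x 52 mm, posts to 25 mm above the bench). Origin: centre, on the bench; axes parallel to its sides, z up.
- cleaning_tray: Fixed. Shallow rectangular steel tray with a rolled rim, 99 (x) x 87 (y) mm over the rim, inside 88 (x) x 76 (y) mm, rim 12.4 mm above the bench. The heat sink rests on three low drain ribs along x, 5 mm above the bench. Origin: centre, on the bench; z up.
- module_holder: Fixed. Black plate 116 (x) x 79 (y) mm with four brass pillars, tops 22 mm above the bench, at x = +-40, y = +-22 mm; the module's board rests on them, its plug hangs free. Black L-shaped corner posts: pocket 104 (x) x 67 (y) mm, tops 31 mm above the bench, arms 11 mm long, so the middle of each side is open for fingers. Origin: centre, on the bench; z up, x along its length.
- chassis_cradle: Fixed. Long aluminium cradle 156 (x) x 90 (y) mm: two cross bars with rubber pads on two dark rails. The chassis rests on the pads 11 mm above the bench inside black L-shaped corner posts: pocket 144 (x) x 78 (y) mm, tops 23 mm above the bench, arms 12 mm long, so the middle of each side is open for fingers. Origin: centre, on the bench; z up, x along its length.

How it is judged:
On the way, in this order (a step that is already met when the one before it is completed fails the run):
1. the fan rests in its holder (horizontal distance between fan and fan_stand below 0.012 m and z of fan in the frame of fan_stand between 0.013 and 0.019 m and angle between fan's own z axis and vertical below 0.07 rad and linear speed of fan below 0.02 m/s), for 0.2 s.
2. the heat sink rests in its holder (horizontal distance between heat_sink and cleaning_tray below 0.024 m and z of heat_sink in the frame of cleaning_tray between 0.002 and 0.008 m and angle between heat_sink's own z axis and vertical below 0.07 rad and linear speed of heat_sink below 0.02 m/s), for 0.2 s.
3. the computer module rests in its holder (horizontal distance between computer_module and module_holder below 0.011 m and z of computer_module in the frame of module_holder between 0.019 and 0.025 m and angle between computer_module's own z axis and vertical below 0.07 rad and linear speed of computer_module below 0.02 m/s), for 0.2 s.
4. the chassis rests in its holder (horizontal distance between chassis and chassis_cradle below 0.013 m and z of chassis in the frame of chassis_cradle between 0.008 and 0.014 m and angle between chassis's own z axis and vertical below 0.07 rad and linear speed of chassis below 0.02 m/s), for 0.2 s.
At the end, for the whole second after the job is handed in: All four pieces at rest, upright and flat (tilt under 0.07 rad), within 3 mm of their resting heights (fan 16, heat sink 5, module 22, chassis 11 mm above the bench), middles within 12 mm (fan), 24 mm (sink), 11 mm (module), 13 mm (chassis) of their holders' middles (all of step 1 and all of step 2 and all of step 3 and all of step 4); the robot touches nothing.
It fails at once if the fan is dropped or thrown into its holder: it moves faster than 0.7 m/s within 60 mm above its resting height there (horizontal distance between fan and fan_stand below 0.05 m and z of fan in the frame of fan_stand below 0.076 m and linear speed of fan above 0.7 m/s).
It fails at once if the heat sink is dropped or thrown into its holder: it moves faster than 0.7 m/s within 60 mm above its resting height there (horizontal distance between heat_sink and cleaning_tray below 0.05 m and z of heat_sink in the frame of cleaning_tray below 0.065 m and linear speed of heat_sink above 0.7 m/s).
It fails at once if the computer module is dropped or thrown into its holder: it moves faster than 0.7 m/s within 60 mm above its resting height there (horizontal distance between computer_module and module_holder below 0.05 m and z of computer_module in the frame of module_holder below 0.082 m and linear speed of computer_module above 0.7 m/s).
It fails at once if the chassis is dropped or thrown into its holder: it moves faster than 0.7 m/s within 60 mm above its resting height there (horizontal distance between chassis and chassis_cradle below 0.05 m and z of chassis in the frame of chassis_cradle below 0.071 m and linear speed of chassis above 0.7 m/s).
It also fails if it takes over 109 s, if anything falls off the work surface, if the arm or the gripper's body presses on something with over 40 N, if the wrist force passes 120 N, or if a joint passes its speed limit or range.

## Working session

There is one attempt and no reset: what is moved stays moved. The work goes in short steps, Python scripts to look and compute and a shell command to move; the robot and the scene stay as the last step left them, time stands still between calls to the robot, and variables do not carry over. Pictures are saved under pics/ and viewed, at most 14 in all, crops included, and the job is handed in when it is done.

```bash
ls; mkdir -p pics; python3 - <<'E'
from cell import r
import cv2
for n in("top","side"):
    s=r.snapshot(n); cv2.imwrite(f"pics/{n}0.png",s["image"][:,:,::-1]); print(n,s["camera_matrix"],s["k1"],s["R"],s["t"])
print(r.get_state())
E
```

```text
pics
top [[418.21955727   0.         280.71297363]
 [  0.         418.21955727 210.9216218 ]
 [  0.           0.           1.        ]] -0.0882496763724744 [[-0.02575736 -0.99966378 -0.00297957]
 [-0.97396007  0.02576645 -0.22525069]
 [ 0.22525173 -0.00289988 -0.97429628]] [0.08588356 0.5223324  1.04909442]
side [[433.99579277   0.         276.62958333]
 [  0.         433.99579277 216.36085851]
 [  0.           0.           1.        ]] -0.1140475152773549 [[-0.9991281  -0.04170197 -0.00199851]
 [-0.02657522  0.67216941 -0.73992029]
 [ 0.03219947 -0.73922204 -0.67269158]] [0.52132272 0.02490554 1.05466796]
{'t': 0.1, 'joint_pos': array([ 1.0649847 ,  0.46834129, -0.01161563,  1.60354168,  0.00597231,
        1.07138835, -0.05629111]), 'joint_velocities': array([-1.55919540e-03, -2.85534083e-03,  9.25328987e-05, -2.21331104e-03,
       -1.85236766e-03, -6.90304386e-04,  4.53211783e-04]), 'joint_torque': array([ 2.59987690e-03, -5.33516479e+01,  2.20904779e-02, -2.51964408e+01,
        1.14869539e-02,  4.30760367e-03, -7.17756649e-06]), 'position': array([ 0.28993073, -0.58118876,  0.23039551]), 'orientation': array([-7.88934027e-04,  9.73351187e-01,  2.29318100e-01, -2.30760957e-04]), 'force': array([ 0.00212491, -0.3591625 ,  0.61556699]), 'moment': array([-0.01184551,  0.0158741 ,  0.00195513]), 'grip_force': 0.0, 'opening': 0.08520331064639658}
```

View pics/top0.png

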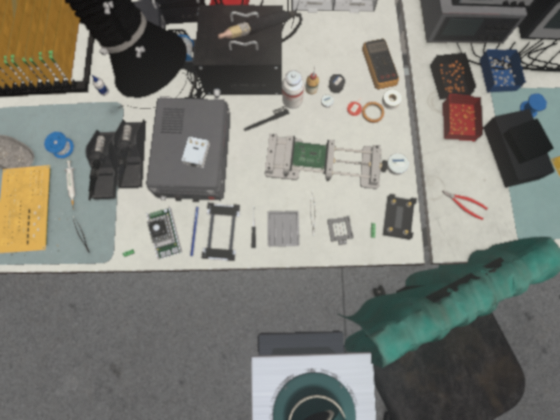

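View pics/side0.png

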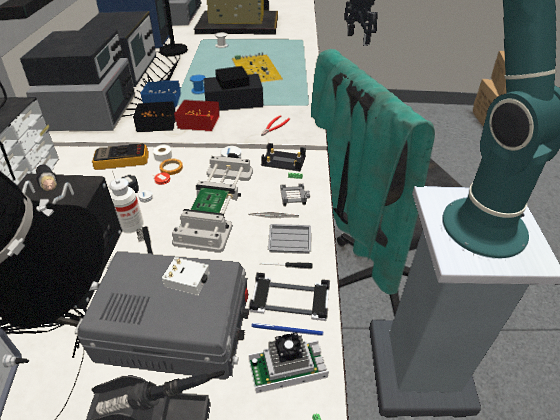

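The top view shows the stack at (163,233), cradle (220,232), tray (283,228), fan stand (340,230) and module holder (399,217). A green jacket on a chair, around (450,300), stands between the arm and the bench. The side view has the stack at (289,360), cradle (289,296), tray (290,238), stand (295,194), holder (284,157) and gripper (360,20).

```bash
cat > h.py <<'E'
from cell import r
import numpy as np, cv2
def snap(n,save=None):
    s=r.snapshot(n)
    if save: cv2.imwrite(f"pics/{save}.png",s["image"][:,:,::-1])
    return s
def rays(s,uv):
    uv=np.atleast_2d(np.asarray(uv,float)); K=s["camera_matrix"]
    d=(uv-K[:2,2])/[K[0,0],K[1,1]]; u=d.copy()
    for _ in range(20): u=d/(1+s["k1"]*(u**2).sum(1,keepdims=True))
    D=np.c_[u,np.ones(len(u))]@s["R"]; return -s["R"].T@s["t"],D
def plane(s,uv,z):
    o,D=rays(s,uv); return o+D*((z-o[2])/D[:,2])[:,None]
def tri(s1,p1,s2,p2):
    o1,D1=rays(s1,p1); o2,D2=rays(s2,p2); out=[]
    for a,b in zip(D1,D2):
        k=np.linalg.lstsq(np.c_[a,-b],o2-o1,rcond=None)[0]; A=o1+a*k[0];B=o2+b*k[1]; out.append([*((A+B)/2),np.linalg.norm(A-B)])
    return np.array(out)
def proj(s,X):
    c=np.atleast_2d(X)@s["R"].T+s["t"]; u=c[:,:2]/c[:,2:]; u=u*(1+s["k1"]*(u**2).sum(1,keepdims=True))
    return u*s["camera_matrix"][0,0]+s["camera_matrix"][:2,2]
def zoom(s,x0,y0,x1,y1,k,name):
    cv2.imwrite(f"pics/{name}.png",cv2.resize(s["image"][y0:y1,x0:x1,::-1],None,fx=k,fy=k,interpolation=cv2.INTER_CUBIC))
E
python3 - <<'E'
from h import *
np.set_printoptions(precision=3,suppress=True)
t=snap("top");s=snap("side")
print(proj(t,[[0.29,-.58,.23],[0,0,0]]),proj(s,[[0.29,-.58,.23]]))
print(plane(t,[[163,233],[220,232],[283,228],[340,230],[399,217]],0.02))
print(plane(s,[[289,360],[289,296],[290,238],[295,194],[284,157]],0.02))
print(tri(t,[[350,320],[375,360],[555,250]],s,[[390,290],[433,125],[320,60]]))
zoom(t,135,185,435,270,2.66,"topz")
a=cv2.resize(s["image"][135:235,235:345,::-1],None,fx=4,fy=4,interpolation=cv2.INTER_CUBIC)
b=cv2.resize(s["image"][270:400,235:345,::-1],None,fx=3.07,fy=3.07,interpolation=cv2.INTER_CUBIC)
b=cv2.resize(b,(int(b.shape[1]),400)); cv2.imwrite("pics/sidez.png",np.hstack([a,b]));print(a.shape,b.shape)
E
```

```text
[[573.19  287.932]
 [314.181 414.47 ]] [[357.54   44.325]]
[[ 0.48   0.396  0.02 ]
 [ 0.479  0.239  0.02 ]
 [ 0.486  0.067  0.02 ]
 [ 0.476 -0.088  0.02 ]
 [ 0.508 -0.253  0.02 ]]
[[ 0.483  0.388  0.02 ]
 [ 0.486  0.244  0.02 ]
 [ 0.488  0.078  0.02 ]
 [ 0.478 -0.082  0.02 ]
 [ 0.511 -0.248  0.02 ]]
[[ 0.182 -0.157 -0.437  0.084]
 [ 0.157 -0.12   0.211  0.001]
 [ 0.395 -0.596  0.166  0.02 ]]
(400, 440, 3) (400, 338, 3)
```

View pics/topz.png

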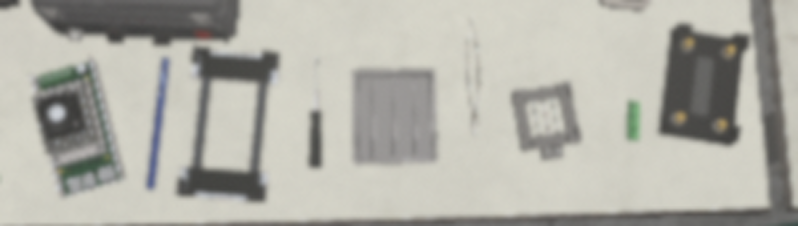

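View pics/sidez.png

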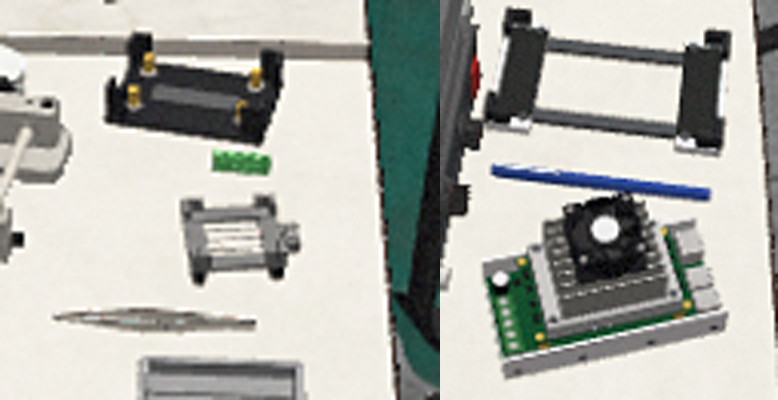

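The zooms show the fan's silver hub at about (156.4,227.5) in the top view and (288.7,345.1) in the side view. The holder's brass pillars, the dark cradle, the tray rim and the stand frame are all clearly separable, so I'll measure with masks and make bigger zooms of the stack and stand.

```bash
cat > m.py <<'E'
from h import *
np.set_printoptions(precision=4,suppress=True)
t=snap("top");s=snap("side")
def blobs(S,box,lo,hi,amin):
    x0,y0,x1,y1=box; im=cv2.cvtColor(S["image"][y0:y1,x0:x1],cv2.COLOR_RGB2HSV); m=cv2.inRange(im,lo,hi)
    c,_=cv2.findContours(m,cv2.RETR_EXTERNAL,cv2.CHAIN_APPROX_NONE)
    n,l,st,ce=cv2.connectedComponentsWithStats(m)
    return [(ce[i]+[x0,y0],st[i,4],(l==i).astype(np.uint8)) for i in range(1,n) if st[i,4]>=amin]
for nm,S,b in(("t",t,(375,185,420,245)),("s",s,(255,138,310,175))):
    for c,a,_ in blobs(S,b,(12,90,70),(32,255,255),2): print("brass",nm,c,a,plane(S,c,.022))
for nm,S,b,nb in(("t",t,(200,200,242,262),"cradle"),("s",s,(245,270,335,322),"cradle"),("t",t,(380,190,420,242),"holder"),("s",s,(255,138,310,175),"holder")):
    bl=blobs(S,b,(0,0,0),(180,255,95),60)
    for c,a,m in bl:
        p=np.argwhere(m)[:,::-1]+[b[0],b[1]]; q=plane(S,p,.012)[:,:2].astype(np.float32); print(nb,nm,a,cv2.minAreaRect(q))
for nm,S,b,z in(("t",t,(262,205,305,252),.012),("s",s,(263,218,318,255),.012)):
    for c,a,m in blobs(S,b,(0,0,60),(180,60,185),60):
        p=np.argwhere(m)[:,::-1]+[b[0],b[1]]; q=plane(S,p,z)[:,:2].astype(np.float32); print("tray",nm,a,cv2.minAreaRect(q))
for nm,S,b,z in(("t",t,(322,208,360,250),.016),("s",s,(275,180,315,208),.016)):
    for c,a,m in blobs(S,b,(0,0,0),(180,60,185),60):
        p=np.argwhere(m)[:,::-1]+[b[0],b[1]]; q=plane(S,p,z)[:,:2].astype(np.float32); print("stand",nm,a,cv2.minAreaRect(q))
print("hub",tri(t,[[156.4,227.5]],s,[[288.7,345.1]]))
zt=cv2.resize(t["image"][200:265,140:190,::-1],None,fx=8,fy=8,interpolation=cv2.INTER_CUBIC)
zs=cv2.resize(s["image"][325:400,240:335,::-1],None,fx=8,fy=8,interpolation=cv2.INTER_CUBIC)
zf=cv2.resize(s["image"][178:212,270:320,::-1],None,fx=8,fy=8,interpolation=cv2.INTER_CUBIC)
g=np.zeros((600,800,3),np.uint8); g[:520,:400]=zt; g[:272,400:800]=zf; cv2.imwrite("pics/z1.png",g); cv2.imwrite("pics/z2.png",zs)
E
python3 m.py
```

```text
brass t [393.6667 200.3333] 3 [[ 0.555  -0.2421  0.022 ]]
brass t [409.5 203. ] 6 [[ 0.5462 -0.286   0.022 ]]
brass t [390.5 228.5] 4 [[ 0.4759 -0.2265  0.022 ]]
brass t [406.5 231. ] 6 [[ 0.4677 -0.2702  0.022 ]]
brass s [271.8462 150.    ] 13 [[ 0.5474 -0.2795  0.022 ]]
brass s [298.5    153.8333] 12 [[ 0.4695 -0.2627  0.022 ]]
brass s [268.     158.1875] 16 [[ 0.5562 -0.2373  0.022 ]]
brass s [294.6667 161.3333] 9 [[ 0.4802 -0.2247  0.022 ]]
cradle t 213 ((0.542854368686676, 0.23312893509864807), (0.08411373943090439, 0.028383923694491386), 83.96036529541016)
cradle t 231 ((0.4229309856891632, 0.2446466088294983), (0.08288269490003586, 0.028429677709937096), 84.30259704589844)
cradle s 1272 ((0.48903748393058777, 0.2442694902420044), (0.1189955472946167, 0.1621755063533783), 84.22256469726562)
holder t 809 ((0.5116046071052551, -0.2570779323577881), (0.07719406485557556, 0.11486941576004028), 78.06441497802734)
holder s 623 ((0.5135293006896973, -0.2642236649990082), (0.1195017471909523, 0.12328313291072845), 79.66663360595703)
tray t 1152 ((0.48777344822883606, 0.06718170642852783), (0.08750709146261215, 0.10077544301748276), 88.93406677246094)
tray s 1163 ((0.4891396760940552, 0.07053881138563156), (0.09329702705144882, 0.09606508165597916), 89.16712188720703)
stand t 478 ((0.4753342866897583, -0.08916429430246353), (0.07927241176366806, 0.0664006844162941), 7.5778913497924805)
stand s 376 ((0.4770854115486145, -0.0849180519580841), (0.0750318244099617, 0.08589280396699905), 7.572258949279785)
hub [[0.4841 0.3956 0.0829 0.0014]]
```

```bash
python3 -m inch '[[0,0,-1,0],[0,0,-2,0],[0,0,-3,0],[0,0,-4,0],[0,0,-5,0],[0,0,-6,0],[0,0,-6,0],[0,0,-6,0]]' 1 30
```

```text
t: 1.3
position: [0.29, -0.5813, 0.4103]
orientation: [-0.001, 0.973, 0.229, -0.0]
force: [0.2, 0.9, -0.1]
opening: 0.0856
grip_force: 0.0
```

View pics/z1.png

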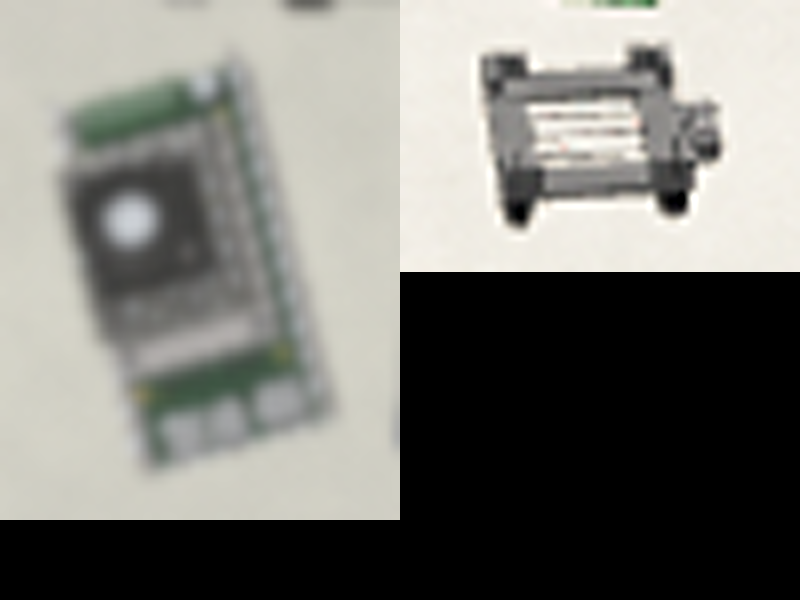

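View pics/z2.png

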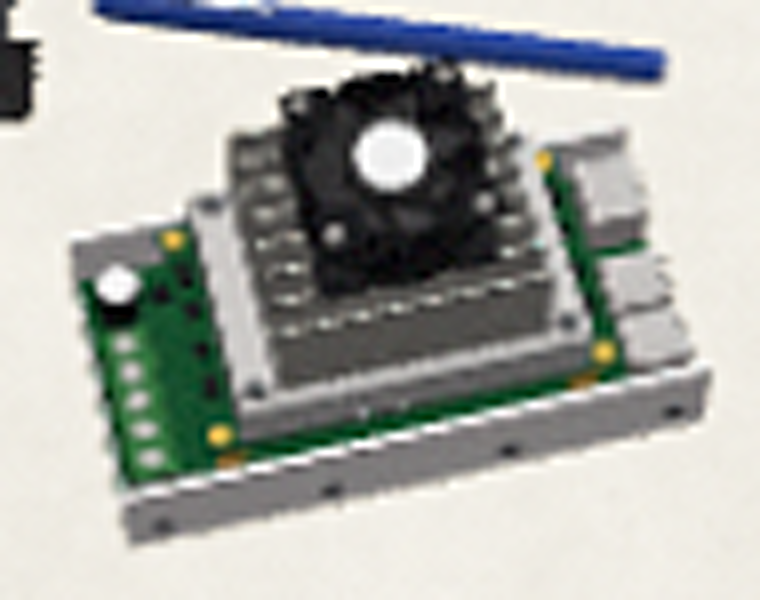

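Side zoom: hub at (392,155), module brass screws at (173,240), (218,435), (543,160) and (603,352), and near-wall bottom corners at (128,543) and (705,418). Top zoom: screws at (145,395), (283,352) and (222,117), with the chassis's right-hand corners at (232,50) and (330,415).

```bash
cat > c.py <<'E'
from h import *
np.set_printoptions(precision=4,suppress=True)
t=snap("top");s=snap("side")
S=lambda p:(np.array(p)+.5)/8-.5+[240,325]
T=lambda p:(np.array(p)+.5)/8-.5+[140,200]
def show(n,P):
    P=P[:,:2].astype(np.float32); print(n,P.mean(0),P.tolist(),cv2.minAreaRect(P) if len(P)>2 else np.degrees(np.arctan2(*(P[1]-P[0])[::-1])))
show("hub",tri(t,T([[131,219]]),s,S([[392,155]])));print(tri(t,T([[131,219]]),s,S([[392,155]])))
show("screws s",plane(s,S([[173,240],[218,435],[603,352],[543,160]]),.028))
show("screws t",plane(t,T([[145,395],[283,352],[222,117]]),.028))
show("wall bottom s",plane(s,S([[128,543],[705,418]]),0))
show("wall top s",plane(s,S([[120,498],[712,370],[625,130],[72,242]]),.024))
show("chassis t",plane(t,T([[150,465],[330,412],[232,50],[62,105]]),.024))
show("fan s",plane(s,S([[285,97],[445,65],[503,250],[322,290]]),.087))
show("fan t",plane(t,T([[100,292],[212,265],[178,152],[65,180]]),.087))
show("spreader s",plane(s,S([[192,198],[243,408],[595,332],[535,135]]),.041))
show("stand posts s",plane(s,(np.array([[485,55],[667,48],[690,168],[505,170]])+.5-[400,0])/8-.5+[270,178],.025))
show("fins s",plane(s,S([[235,140],[275,325],[550,280]]),.067))
E
python3 c.py
```

```text
Traceback (most recent call last):
  File "c.py", line 8, in <module>
    show("hub",tri(t,T([[131,219]]),s,S([[392,155]])));print(tri(t,T([[131,219]]),s,S([[392,155]])))
    ~~~~^^^^^^^^^^^^^^^^^^^^^^^^^^^^^^^^^^^^^^^^^^^^^^
  File "c.py", line 7, in show
    P=P[:,:2].astype(np.float32); print(n,P.mean(0),P.tolist(),cv2.minAreaRect(P) if len(P)>2 else np.degrees(np.arctan2(*(P[1]-P[0])[::-1])))
                                                                                                                           ~^^^
IndexError: index 1 is out of bounds for axis 0 with size 1
```

```bash
sed -i 's/^show("hub".*;print/print/; s/P.tolist()/P.round(3).tolist()/' c.py; python3 c.py
```

```text
[[0.4846 0.3958 0.0869 0.0009]]
screws s [0.4855 0.3955] [[0.5329999923706055, 0.3840000033378601], [0.5210000276565552, 0.4309999942779541], [0.43799999356269836, 0.40799999237060547], [0.44999998807907104, 0.36000001430511475]] ((0.4855155348777771, 0.39524710178375244), (0.08645248413085938, 0.04943283647298813), 15.347098350524902)
screws t [0.4716 0.3833] [[0.4350000023841858, 0.40700000524520874], [0.4490000009536743, 0.36000001430511475], [0.531000018119812, 0.382999986410141]] ((0.4780493676662445, 0.3745417594909668), (0.042217954993247986, 0.09825082123279572), 76.3782730102539)
wall bottom s [0.4765 0.4256] [[0.5400000214576721, 0.4429999887943268], [0.4129999876022339, 0.40799999237060547]] -164.80775
wall top s [0.4855 0.3963] [[0.5410000085830688, 0.4440000057220459], [0.4129999876022339, 0.4090000092983246], [0.4309999942779541, 0.3490000069141388], [0.5559999942779541, 0.382999986410141]] ((0.48544999957084656, 0.39623168110847473), (0.13221870362758636, 0.06294016540050507), 15.275673866271973)
chassis t [0.4834 0.3931] [[0.41200000047683716, 0.4050000011920929], [0.
[... 1022 characters left out ...]
014305115]] ((0.4842756986618042, 0.39518508315086365), (0.07856350392103195, 0.0520317368209362), 15.405269622802734)
stand posts s [ 0.4834 -0.0869] [[0.5170000195503235, -0.11400000005960464], [0.4569999873638153, -0.11999999731779099], [0.44999998807907104, -0.05900000035762787], [0.5090000033378601, -0.054999999701976776]] ((0.4837545156478882, -0.08619406074285507), (0.06001752242445946, 0.062397703528404236), 6.553094863891602)
fins s [0.4929 0.4062] [[0.5189999938011169, 0.38100001215934753], [0.5080000162124634, 0.42500001192092896], [0.45100000500679016, 0.41200000047683716]] ((0.49249503016471863, 0.41286569833755493), (0.03534507751464844, 0.07473091781139374), 65.32439422607422)
```

The stack is at (0.485, 0.3955) with yaw 15.5°, and all four pieces agree. The holders come out as:

| Holder | x (m) | y (m) | Yaw (°) |
|---|---|---|---|
| Fan stand | 0.4825 | −0.0872 | 7 |
| Cleaning tray | 0.4883 | 0.069 | −1 |
| Module holder | 0.5122 | −0.2535 | −11.3 |
| Chassis cradle | 0.484 | 0.241 | −5.8 |

Next I'll add a conversion helper and start moving.

```bash
cat > go.py <<'E'
import sys,numpy as np
from scipy.spatial.transform import Rotation as Ro
from cell import r
q=r.get_state(); p=q["position"]; w=q["orientation"]; R=Ro.from_quat([*w[1:],w[0]])
P={"stack":(.485,.3955,15.5),"stand":(.4825,-.0872,7),"tray":(.4883,.069,-1),"holder":(.5122,-.2535,-11.3),"cradle":(.484,.241,-5.8),"via":(.5,-.25,15.5)}
x,y,psi=P[sys.argv[1]]; z=float(sys.argv[2])
X=R.as_matrix()[:,0]; a=np.degrees(np.arctan2(X[1],X[0]))
d=(a-psi+90)%180-90
print("t",round(q["t"],2),"pos",p.round(4),"yaw",round(a,2),"units",(R.inv().apply(np.array([x,y,z])-p)/.03).round(3),"turn",round(d/5,2),"tilt",R.as_matrix()[2,2].round(4),"j7",q["joint_pos"][6].round(2))
E
python3 go.py via .35
```

```text
t 1.5 pos [ 0.29   -0.5813  0.41  ] yaw 26.51 units [11.195 -6.754  2.013] turn 2.2 tilt -1.0 j7 -0.05
```

```bash
python3 -m inch '[[1.6,-1,0.3,0.3],[3.2,-2,0.6,0.6],[4.8,-3,0.9,0.9],[6.4,-4,1.2,1.2],[8,-5,1.5,1.5],[9.6,-6,1.8,1.8],[11.2,-6.7,2,2.2],[11.2,-6.75,2,2.2]]' 1 30; python3 go.py stack .25
```

```text
t: 2.5
position: [0.5026, -0.2456, 0.3502]
orientation: [-0.001, 0.99, 0.139, -0.0]
force: [-0.2, -1.2, 0.8]
opening: 0.0855
grip_force: 0.0
t 2.5 pos [ 0.5026 -0.2456  0.3502] yaw 15.99 units [  5.324 -20.694   3.395] turn 0.1 tilt -1.0 j7 -0.94
```

```bash
python3 -m inch '[[0.4,-1.4,0.2,0],[0.8,-3,0.4,0],[1.2,-4.6,0.7,0],[1.6,-6.2,1,0],[2,-7.8,1.3,0],[2.4,-9.4,1.6,0],[2.8,-11,1.9,0],[3.2,-12.5,2.2,0]]'; python3 go.py stack .16
```

```text
t: 3.5
position: [0.4926, 0.1368, 0.2849]
orientation: [0.0, 0.991, 0.134, 0.0]
force: [0.6, -0.2, 0.5]
opening: 0.0851
grip_force: 0.0
t 3.5 pos [0.4926 0.1368 0.2849] yaw 15.43 units [ 2.05  -8.383  4.158] turn -0.01 tilt -1.0 j7 -1.74
```

```bash
python3 -m inch '[[0.4,-1.5,0.6,0],[0.8,-3,1.2,0],[1.2,-4.5,1.8,0],[1.6,-6,2.4,0],[1.8,-7,3,0],[1.9,-7.4,3.3,0],[2,-7.6,3.5,0],[2,-7.6,3.5,0]]' 0.75; python3 -m inch '[[0,0,0,0],[0,0,0,0],[0,0,0,0],[0,0,0,0],[0,0,0,0],[0,0,0,0],[0,0,0,0],[0,0,0,0]]' 0.7;  python3 go.py stack .069
```

```text
t: 4.5
position: [0.4902, 0.3711, 0.1801]
orientation: [0.0, 0.991, 0.134, -0.0]
force: [-0.1, -0.6, -0.2]
opening: 0.0638
grip_force: 0.0
t: 5.5
position: [0.4895, 0.3723, 0.1802]
orientation: [0.0, 0.991, 0.135, -0.0]
force: [-0.2, -0.3, -0.5]
opening: 0.0598
grip_force: 0.0
t 5.5 pos [0.4895 0.3723 0.1802] yaw 15.52 units [ 0.064 -0.785  3.707] turn 0.0 tilt -1.0 j7 -2.24
```

```bash
python3 -m inch '[[0.02,-0.3,0.4,0],[0.06,-0.6,0.9,0],[0.06,-0.785,1.5,0],[0.06,-0.785,1.9,0],[0.06,-0.785,2,0],[0.06,-0.785,2,0],[0.06,-0.785,2,0],[0.06,-0.785,2,0]]' 0.7;  python3 go.py stack .069; python3 - <<'E'
from h import *
t=snap("top");s=snap("side")
a=cv2.resize(t["image"][195:265,130:195,::-1],None,fx=6,fy=6,interpolation=cv2.INTER_CUBIC)
b=cv2.resize(s["image"][300:395,260:325,::-1],None,fx=6,fy=6,interpolation=cv2.INTER_CUBIC)
g=np.zeros((570,780,3),np.uint8);g[:420,:390]=a;g[:570,390:]=b;cv2.imwrite("pics/a1.png",g)
E
```

```text
t: 6.5
position: [0.4853, 0.3956, 0.1209]
orientation: [-0.0, 0.991, 0.135, 0.0]
force: [-0.6, 0.6, -0.2]
opening: 0.06
grip_force: 0.0
t 6.5 pos [0.4853 0.3956 0.1209] yaw 15.49 units [-0.011 -0.     1.729] turn -0.0 tilt -1.0 j7 -2.31
```

View pics/a1.png

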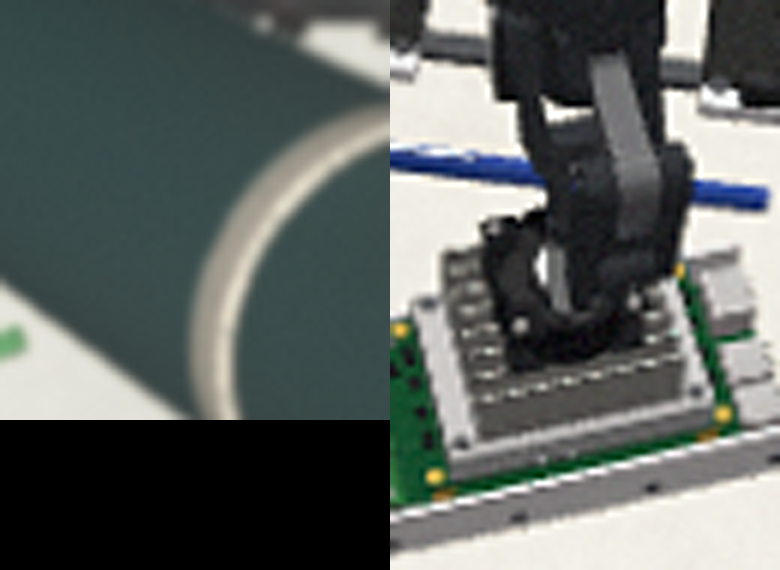

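The side crop shows the near finger tip at about (580,305) in the panel, which is (291.7,350.8) in the image, beside the fan hub. The arm hides the top view. I'll check this against the projection before descending.

```bash
python3 - <<'E'
from h import *
s=snap("side"); c,n=np.cos(np.radians(15.5)),np.sin(np.radians(15.5))
for h in (.03,.045):
  for w in(-.011,.011):
    print(h,w,proj(s,[[.4853-n*h+c*w,.3956+c*h+n*w,.121+.0064]])-[260,300],)
E
```

```text
0.03 -0.011 [[40.39442191 45.11221837]]
0.03 0.011 [[26.76403746 47.96971095]]
0.045 -0.011 [[42.95193364 53.38766944]]
0.045 0.011 [[29.13220171 56.33382213]]
```

The projected tip corners match the picture, so I'll descend and grasp the fan.

```bash
python3 -m inch '[[0,0,0.4,0],[0,0,0.8,0],[0,0,1.2,0],[0,0,1.5,0],[0,0,1.7,0],[0,0,1.73,0],[0,0,1.73,0],[0,0,1.73,0]]'; python3 -m inch '[[0,0,0,0],[0,0,0,0],[0,0,0,0],[0,0,0,0],[0,0,0,0],[0,0,0,0],[0,0,0,0],[0,0,0,0]]' 0.3 30;  python3 go.py stack .2
```

```text
t: 7.65
position: [0.4851, 0.3957, 0.0688]
orientation: [-0.0, 0.991, 0.135, 0.0]
force: [0.5, 0.4, -0.1]
opening: 0.06
grip_force: 0.0
t: 8.65
position: [0.4851, 0.3957, 0.0688]
orientation: [-0.0, 0.991, 0.135, 0.0]
force: [-0.2, -1.0, 5.5]
opening: 0.0393
grip_force: 30.9
t 8.65 pos [0.4851 0.3957 0.0688] yaw 15.51 units [-3.000e-03  3.000e-03 -4.374e+00] turn 0.0 tilt -1.0 j7 -2.34
```

```bash
python3 -m inch '[[0,0,-0.2,0],[0,0,-0.6,0],[0,0,-1.2,0],[0,0,-2,0],[0,0,-2.8,0],[0,0,-3.4,0],[0,0,-3.8,0],[0,0,-3.8,0]]';  python3 go.py stand .18; python3 - <<'E'
from h import *
s=snap("side"); zoom(s,235,230,345,400,3.5,"a2")
E
```

```text
t: 9.65
position: [0.4853, 0.3957, 0.1833]
orientation: [-0.0, 0.991, 0.135, 0.001]
force: [-0.0, -0.4, 0.2]
opening: 0.0388
grip_force: 30.3
t 9.65 pos [0.4853 0.3957 0.1833] yaw 15.51 units [-4.393 15.487  0.096] turn 1.7 tilt -1.0 j7 -2.28
```

View pics/a2.png

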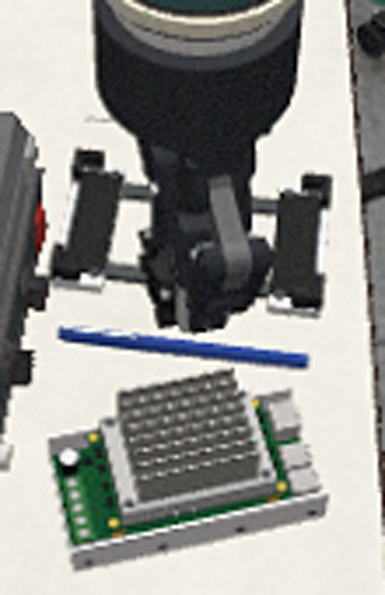

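The fan is held, and the heat sink and the rest are undisturbed, with fin corners at (118,390), (140,500), (262,465) and (235,372) in the crop. Moving to the stand.

```bash
python3 - <<'E'
from h import *
s=snap("side"); P=plane(s,(np.array([[118,390],[140,500],[262,465],[235,372]])+.5)/3.5-.5+[235,230],.067); print(P.round(4),P.mean(0),cv2.minAreaRect(P[:,:2].astype(np.float32)))
E
python3 -m inch '[[-0.2,0.7,0,0.1],[-0.5,1.9,0,0.2],[-0.9,3.3,0,0.4],[-1.3,4.7,0,0.6],[-1.7,6.1,0,0.8],[-2.1,7.5,0,1],[-2.5,8.9,0,1.2],[-2.9,10.3,0,1.4]]'; python3 -m inch '[[-0.4,1.4,0,0.1],[-0.8,2.7,0,0.2],[-1.1,3.8,0,0.3],[-1.4,4.8,0,0.3],[-1.5,5.2,0,0.3],[-1.5,5.2,0,0.3],[-1.5,5.2,0,0.3],[-1.5,5.2,0,0.3]]'; python3 go.py stand .05
```

```text
[[0.5202 0.3793 0.067 ]
 [0.5066 0.4382 0.067 ]
 [0.4492 0.4178 0.067 ]
 [0.4622 0.3667 0.067 ]] [0.48456116 0.40050274 0.067     ] ((0.4839130938053131, 0.40198037028312683), (0.060515329241752625, 0.06050951033830643), 12.955167770385742)
t: 10.75
position: [0.4826, 0.0714, 0.1818]
orientation: [0.0, 0.997, 0.073, -0.001]
force: [0.4, 0.0, -0.2]
opening: 0.0395
grip_force: 30.3
t: 11.75
position: [0.4624, -0.0853, 0.1823]
orientation: [-0.0, 0.998, 0.062, -0.0]
force: [0.5, -2.0, 0.2]
opening: 0.039
grip_force: 30.3
t 11.75 pos [ 0.4624 -0.0853  0.1823] yaw 7.13 units [0.656 0.149 4.411] turn 0.03 tilt -1.0 j7 -1.45
```

```bash
python3 -m inch '[[0.2,0.05,0.5,0],[0.4,0.1,1.2,0],[0.6,0.15,2,0],[0.655,0.15,2.8,0],[0.655,0.15,3.6,0],[0.655,0.15,4.1,0],[0.655,0.15,4.3,0],[0.655,0.15,4.3,0]]'; python3 go.py stand .018; python3 - <<'E'
from h import *
s=snap("side"); zoom(s,250,140,340,230,6,"a3")
E
```

```text
t: 12.75
position: [0.4825, -0.0884, 0.0532]
orientation: [-0.0, 0.998, 0.061, -0.0]
force: [-0.2, 0.2, -0.6]
opening: 0.0395
grip_force: 30.3
t 12.75 pos [ 0.4825 -0.0884  0.0532] yaw 7.03 units [ 0.007 -0.039  1.174] turn 0.01 tilt -1.0 j7 -1.57
```

View pics/a3.png

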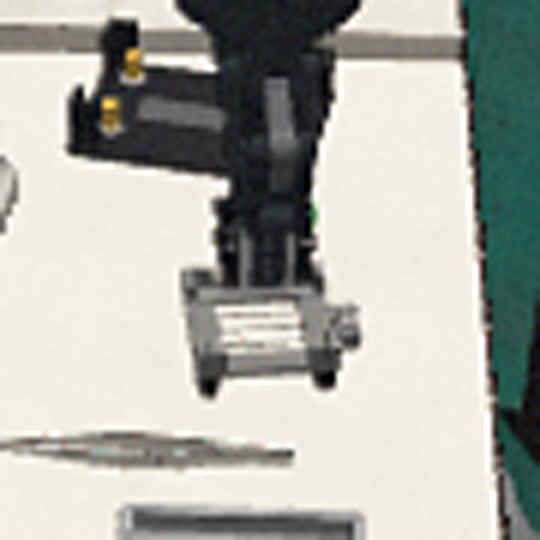

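The fan is over the stand with its open window at about (261,330) in the crop. I'll check the stand's centre from that window.

```bash
python3 - <<'E'
from h import *
s=snap("side"); print(plane(s,(np.array([[261,330],[190,275],[320,372],[205,370],[305,275]])+.5)/6-.5+[250,140],.016).round(4)); print((proj(s,[[.4825,-.0872,.016],[.4825,-.0884,.055]])-[250,140])*6)
E
```

```text
[[ 0.4827 -0.0841  0.016 ]
 [ 0.5145 -0.1212  0.016 ]
 [ 0.4574 -0.0572  0.016 ]
 [ 0.506  -0.0565  0.016 ]
 [ 0.4637 -0.1232  0.016 ]]
[[259.00499774 322.99384324]
 [261.18458622 249.68503131]]
```

```bash
python3 -m inch '[[0,-0.04,0.3,0],[0,-0.04,0.6,0],[0,-0.04,0.8,0],[0,-0.04,1,0],[0,-0.04,1.1,0],[0,-0.04,1.16,0],[0,-0.04,1.16,0],[0,-0.04,1.16,0]]'; python3 go.py stand .018; 
```

```text
t: 13.85
position: [0.4824, -0.0874, 0.0187]
orientation: [0.0, 0.998, 0.061, 0.0]
force: [-0.8, -0.2, -1.0]
opening: 0.0393
grip_force: 30.3
t 13.85 pos [ 0.4824 -0.0874  0.0187] yaw 7.01 units [ 0.004 -0.005  0.025] turn 0.0 tilt -1.0 j7 -1.6
```

```bash
python3 -m inch '[[0,0,0.02,0],[0,0,0.03,0],[0,0,0.04,0],[0,0,0.04,0],[0,0,0.04,0],[0,0,0.04,0],[0,0,0.04,0],[0,0,0.04,0]]'; python3 -m inch '[[0,0,0,0],[0,0,0,0],[0,0,0,0],[0,0,0,0],[0,0,0,0],[0,0,-0.5,0],[0,0,-1.5,0],[0,0,-3,0]]' 0.65; python3 -m inch '[[0,0,-1,0],[0,0,-2,0],[0,0,-2.5,0],[0,0,-2.5,0],[0,0,-2.5,0],[0,0,-2.5,0],[0,0,-2.5,0],[0,0,-2.5,0]]' 0.8;python3 go.py stack .16;python3 - <<'E'
from h import *
s=snap("side"); zoom(s,250,140,340,230,6,"a4")
E
```

```text
t: 14.85
position: [0.4823, -0.0874, 0.0178]
orientation: [0.0, 0.998, 0.061, 0.0]
force: [-0.9, -0.8, 5.5]
opening: 0.0394
grip_force: 31.0
t: 15.85
position: [0.4814, -0.0872, 0.1084]
orientation: [-0.0, 0.998, 0.061, -0.001]
force: [0.8, -0.7, 0.0]
opening: 0.0556
grip_force: 0.0
t: 16.85
position: [0.482, -0.0873, 0.1819]
orientation: [-0.0, 0.998, 0.061, -0.0]
force: [0.6, -0.2, -0.1]
opening: 0.0683
grip_force: 0.0
t 16.85 pos [ 0.482  -0.0873  0.1819] yaw 7.02 units [  2.065 -15.959   0.735] turn -1.7 tilt -1.0 j7 -1.47
```

View pics/a4.png

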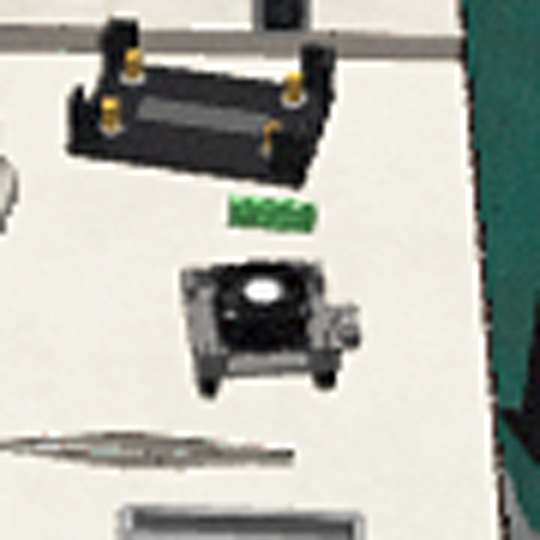

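The fan sits inside the stand's corner posts, hub at (263,290). Now for the heat sink.

```bash
python3 -m inch '[[0.2,-1.4,0,-0.2],[0.4,-3,0,-0.4],[0.6,-4.6,0,-0.6],[0.8,-6.2,0,-0.8],[1,-7.8,0,-1],[1.2,-9.4,0,-1.2],[1.4,-11,0.1,-1.4],[1.6,-12.6,0.2,-1.6]]'; python3 -m inch '[[0.1,-1.2,0.1,0],[0.3,-2.2,0.2,-0.1],[0.4,-3,0.3,-0.1],[0.45,-3.35,0.4,-0.1],[0.45,-3.35,0.5,-0.1],[0.45,-3.35,0.6,-0.1],[0.45,-3.35,0.7,-0.1],[0.45,-3.35,0.7,-0.1]]'; python3 go.py stack .046
```

```text
t: 17.9
position: [0.4838, 0.2951, 0.1762]
orientation: [0.0, 0.991, 0.131, 0.0]
force: [1.1, -0.1, 0.5]
opening: 0.0684
grip_force: 0.0
t: 18.9
position: [0.471, 0.3934, 0.1551]
orientation: [0.0, 0.991, 0.134, -0.0]
force: [0.2, 0.9, -0.2]
opening: 0.0685
grip_force: 0.0
t 18.9 pos [0.471  0.3934 0.1551] yaw 15.45 units [0.47  0.055 3.637] turn -0.01 tilt -1.0 j7 -2.31
```

```bash
python3 -m inch '[[0.2,0.03,0.2,0],[0.45,0.05,0.6,0],[0.47,0.055,1.3,0],[0.47,0.055,2,0],[0.47,0.055,2.7,0],[0.47,0.055,3.3,0],[0.47,0.055,3.6,0],[0.47,0.055,3.64,0]]';  python3 -m inch '[[0,0,0,0],[0,0,0,0],[0,0,0,0],[0,0,0,0],[0,0,0,0],[0,0,0,0],[0,0,0,0],[0,0,0,0]]' 0.4 35; python3 go.py tray .18
```

```text
t: 19.9
position: [0.4845, 0.3964, 0.0455]
orientation: [0.0, 0.991, 0.135, -0.0]
force: [-0.2, 0.3, 0.5]
opening: 0.0684
grip_force: 0.0
t: 20.9
position: [0.4852, 0.3969, 0.047]
orientation: [-0.0, 0.991, 0.135, 0.001]
force: [-0.3, -0.6, 6.1]
opening: 0.0491
grip_force: 37.4
t 20.9 pos [0.4852 0.3969 0.047 ] yaw 15.51 units [-2.817 10.556 -4.443] turn 3.3 tilt -1.0 j7 -2.37
```

```bash
python3 -m inch '[[0,0,-0.2,0],[0,0,-0.6,0],[0,0,-1.2,0],[0,0,-2,0],[0,0,-2.8,0],[0,0,-3.4,0],[0,0,-3.8,0],[0,0,-3.8,0]]';  python3 go.py tray .16;  python3 - <<'E'
from h import *
s=snap("side"); zoom(s,235,230,345,400,3.5,"a5")
E
```

```text
t: 21.9
position: [0.4851, 0.3967, 0.1611]
orientation: [-0.0, 0.991, 0.135, 0.001]
force: [0.8, -0.5, -2.4]
opening: 0.0494
grip_force: 36.7
t 21.9 pos [0.4851 0.3967 0.1611] yaw 15.51 units [-2.818 10.554  0.027] turn 3.3 tilt -1.0 j7 -2.3
```

View pics/a5.png

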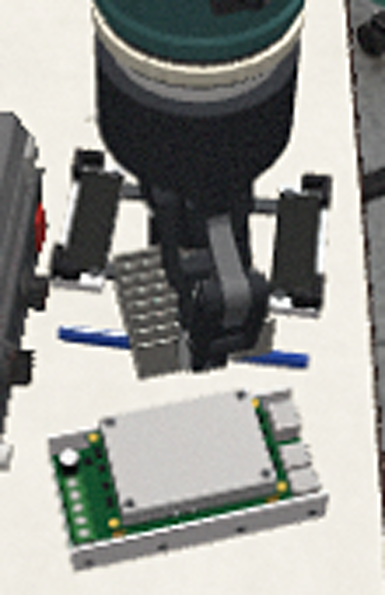

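The heat sink is held level, its front edge running (140,375)–(272,345) with the finger tip near its middle at x≈214. The module and chassis below haven't moved. On to the tray.

```bash
python3 -m inch '[[-0.2,0.6,-0.1,0.3],[-0.5,1.8,-0.2,0.7],[-0.8,3.1,-0.2,1.1],[-1.2,4.5,-0.2,1.6],[-1.6,5.9,-0.2,2],[-2,7.3,-0.2,2.5],[-2.3,8.6,-0.2,2.9],[-2.6,9.7,-0.2,3.2]]'; python3 -m inch '[[-0.2,0.6,0,0.1],[-0.2,0.6,0.3,0.1],[-0.2,0.6,0.8,0.1],[-0.2,0.6,1.4,0.1],[-0.2,0.6,2,0.1],[-0.2,0.6,2.4,0.1],[-0.2,0.6,2.6,0.1],[-0.2,0.6,2.6,0.1]]'; python3 go.py tray .012
```

```text
t: 22.95
position: [0.4864, 0.0919, 0.1656]
orientation: [0.001, 1.0, -0.006, -0.001]
force: [0.1, -0.1, -1.3]
opening: 0.0495
grip_force: 36.7
t: 23.95
position: [0.4811, 0.0777, 0.0878]
orientation: [-0.0, 1.0, -0.008, -0.0]
force: [0.3, 0.4, -1.9]
opening: 0.0497
grip_force: 36.7
t 23.95 pos [0.4811 0.0777 0.0878] yaw -0.95 units [0.248 0.285 2.526] turn 0.01 tilt -1.0 j7 -2.06
```

```bash
python3 -m inch '[[0.1,0.1,0.3,0],[0.2,0.2,0.7,0],[0.25,0.28,1.2,0],[0.25,0.28,1.7,0],[0.25,0.28,2,0],[0.25,0.28,2.2,0],[0.25,0.28,2.35,0],[0.25,0.28,2.42,0]]'; python3 -m inch '[[0,0,0.02,0],[0,0,0.04,0],[0,0,0.06,0],[0,0,0.08,0],[0,0,0.09,0],[0,0,0.1,0],[0,0,0.1,0],[0,0,0.1,0]]'; python3 go.py tray .012
```

```text
t: 24.95
position: [0.4887, 0.0688, 0.0155]
orientation: [0.0, 1.0, -0.009, 0.0]
force: [-0.3, 0.3, -1.4]
opening: 0.0494
grip_force: 36.7
t: 25.95
position: [0.4886, 0.0687, 0.0126]
orientation: [0.0, 1.0, -0.009, 0.0]
force: [0.5, -0.4, -1.8]
opening: 0.0491
grip_force: 36.7
t 25.95 pos [0.4886 0.0687 0.0126] yaw -0.99 units [-0.011 -0.011  0.019] turn 0.0 tilt -1.0 j7 -2.11
```

Not in contact yet, so I'll creep down until the force rises.

```bash
python3 -m inch '[[0,0,0.02,0],[0,0,0.03,0],[0,0,0.04,0],[0,0,0.05,0],[0,0,0.05,0],[0,0,0.05,0],[0,0,0.05,0],[0,0,0.05,0]]'; python3 go.py tray .012
```

```text
t: 26.95
position: [0.4886, 0.0687, 0.0111]
orientation: [0.0, 1.0, -0.009, 0.0]
force: [-0.1, -0.2, -1.5]
opening: 0.0497
grip_force: 36.7
t 26.95 pos [0.4886 0.0687 0.0111] yaw -0.99 units [-0.011 -0.01  -0.03 ] turn 0.0 tilt -1.0 j7 -2.11
```

```bash
python3 -m inch '[[0,0,0.02,0],[0,0,0.04,0],[0,0,0.05,0],[0,0,0.05,0],[0,0,0.05,0],[0,0,0.05,0],[0,0,0.05,0],[0,0,0.05,0]]'; python3 go.py tray .012
```

```text
t: 27.95
position: [0.4886, 0.0687, 0.0109]
orientation: [0.0, 1.0, -0.009, 0.0]
force: [-3.7, -0.9, 15.5]
opening: 0.0499
grip_force: 38.7
t 27.95 pos [0.4886 0.0687 0.0109] yaw -0.98 units [-0.011 -0.009 -0.037] turn 0.0 tilt -1.0 j7 -2.12
```

```bash
python3 -m inch '[[0,0,-0.03,0],[0,0,-0.03,0],[0,0,-0.03,0],[0,0,-0.03,0],[0,0,-0.03,0],[0,0,-0.03,0],[0,0,-0.03,0],[0,0,-0.03,0]]'; python3 -m inch '[[0,0,0,0],[0,0,0,0],[0,0,0,0],[0,0,0,0],[0,0,0,0],[0,0,-0.3,0],[0,0,-1.2,0],[0,0,-2.8,0]]' 0.7; python3 -m inch '[[0,0,-1,0],[0,0,-2,0],[0,0,-2.2,0],[0,0,-2.2,0],[0,0,-2.2,0],[0,0,-2.2,0],[0,0,-2.2,0],[0,0,-2.2,0]]' 0.85; python3 go.py stack .15;python3 - <<'E'
from h import *
s=snap("side"); zoom(s,250,180,345,265,6,"a6")
E
```

```text
t: 28.95
position: [0.4887, 0.0687, 0.0109]
orientation: [0.0, 1.0, -0.009, 0.0]
force: [-1.9, -0.2, 8.0]
opening: 0.0495
grip_force: 37.8
t: 29.95
position: [0.4874, 0.0686, 0.0947]
orientation: [0.0, 1.0, -0.008, -0.002]
force: [0.5, 0.2, 0.6]
opening: 0.0598
grip_force: 0.0
t: 30.95
position: [0.4885, 0.0687, 0.1601]
orientation: [0.0, 1.0, -0.009, -0.0]
force: [0.6, 0.8, 0.4]
opening: 0.0724
grip_force: 0.0
t 30.95 pos [0.4885 0.0687 0.1601] yaw -0.98 units [ -0.301 -10.889   0.338] turn -3.3 tilt -1.0 j7 -1.97
```

View pics/a6.png

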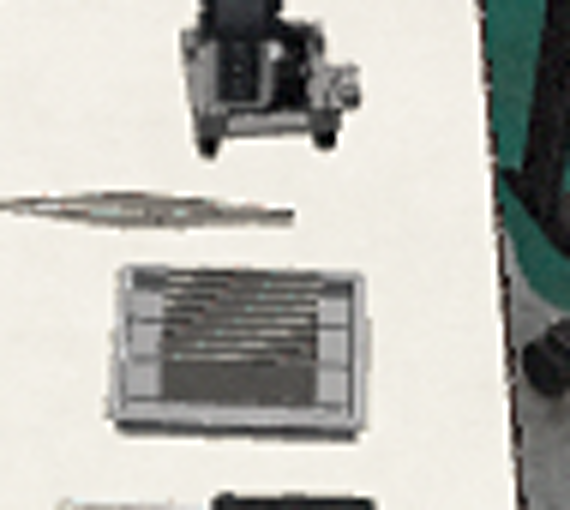

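The heat sink lies flat and centred inside the tray rim, spanning (162–318, 270–405). Module next.

```bash
python3 -m inch '[[0,-1.2,0,-0.4],[0,-2.6,0,-0.8],[-0.1,-4.1,0,-1.3],[-0.2,-5.7,0,-1.8],[-0.2,-7.3,0.1,-2.3],[-0.3,-8.8,0.2,-2.8],[-0.3,-10,0.3,-3.2],[-0.3,-10.8,0.3,-3.3]]'; python3 -m inch '[[0,0,0.3,0],[0,0,0.6,0],[0,0,0.8,0],[0,0,0.8,0],[0,0,0.8,0],[0,0,0.8,0],[0,0,0.8,0],[0,0,0.8,0]]'; python3 go.py stack .0235
```

```text
t: 32.0
position: [0.4845, 0.3947, 0.1509]
orientation: [-0.0, 0.991, 0.136, -0.0]
force: [0.0, 0.5, 1.2]
opening: 0.0724
grip_force: 0.0
t: 33.0
position: [0.4852, 0.3929, 0.1276]
orientation: [-0.0, 0.991, 0.135, 0.0]
force: [-0.4, 0.4, -0.3]
opening: 0.0725
grip_force: 0.0
t 33.0 pos [0.4852 0.3929 0.1276] yaw 15.51 units [ 0.015 -0.087  3.47 ] turn 0.0 tilt -1.0 j7 -2.32
```

```bash
python3 -m inch '[[0.01,-0.08,0.4,0],[0.01,-0.1,1,0],[0.01,-0.1,1.6,0],[0.01,-0.1,2.2,0],[0.01,-0.1,2.8,0],[0.01,-0.1,3.2,0],[0.01,-0.1,3.4,0],[0.01,-0.1,3.47,0]]';  python3 -m inch '[[0,0,0,0],[0,0,0,0],[0,0,0,0],[0,0,0,0],[0,0,0,0],[0,0,0,0],[0,0,0,0],[0,0,0,0]]' 0.5 40; python3 go.py stack .16
```

```text
t: 34.0
position: [0.4847, 0.3959, 0.0232]
orientation: [-0.0, 0.991, 0.135, 0.0]
force: [0.2, -0.2, -0.9]
opening: 0.0723
grip_force: 0.0
t: 35.0
position: [0.485, 0.3963, 0.024]
orientation: [-0.0, 0.991, 0.135, 0.001]
force: [-0.2, -0.1, 5.9]
opening: 0.0542
grip_force: 43.0
t 35.0 pos [0.485  0.3963 0.024 ] yaw 15.51 units [-3.000e-03  2.200e-02 -4.532e+00] turn 0.0 tilt -1.0 j7 -2.39
```

```bash
python3 -m inch '[[0,0,-0.1,0],[0,0,-0.3,0],[0,0,-0.6,0],[0,0,-1.1,0],[0,0,-1.8,0],[0,0,-2.8,0],[0,0,-3.8,0],[0,0,-4.2,0]]';  python3 go.py holder .16;  python3 - <<'E'
from h import *
s=snap("side"); zoom(s,235,230,345,400,3.5,"a7")
E
```

```text
t: 36.0
position: [0.4855, 0.3967, 0.1526]
orientation: [-0.001, 0.991, 0.135, 0.002]
force: [0.1, -0.0, -1.7]
opening: 0.054
grip_force: 42.4
t 36.0 pos [0.4855 0.3967 0.1526] yaw 15.52 units [-4.941 21.121 -0.301] turn 5.36 tilt -1.0 j7 -2.31
```

View pics/a7.png

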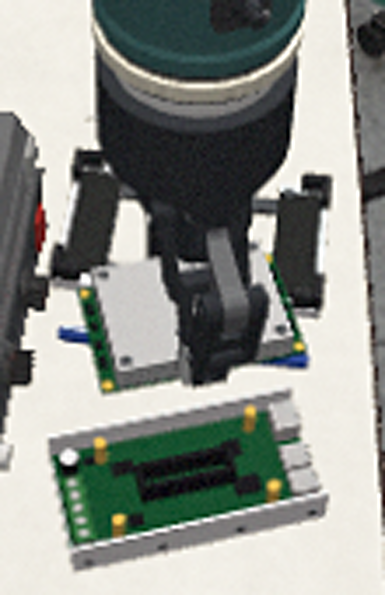

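The module is out of its socket and level, with screws at (107,385), (298,347), (86,292) and (268,258) in the crop. The chassis hasn't moved. I'll work out the offset in the grip.

```bash
python3 - <<'E'
from h import *
s=snap("side"); P=plane(s,(np.array([[107,385],[298,347],[268,258],[86,292]])+.5)/3.5-.5+[235,230],.1566); print(P.round(4),P.mean(0),P[:2].mean(0))
E
python3 -m inch '[[-0.2,0.7,-0.1,0.2],[-0.5,1.9,-0.2,0.5],[-0.8,3.3,-0.3,0.8],[-1.1,4.7,-0.3,1.2],[-1.4,6.1,-0.3,1.6],[-1.7,7.5,-0.3,2],[-2,8.9,-0.3,2.4],[-2.3,10.3,-0.3,2.8]]'; python3 -m inch '[[-0.2,1.4,0,0.3],[-0.4,2.8,0,0.6],[-0.6,4.2,0,0.9],[-0.8,5.6,0,1.2],[-1,7,0,1.5],[-1.2,8.2,0,1.9],[-1.4,9.2,0,2.3],[-1.4,9.8,0,2.5]]'; python3 -m inch '[[0,0,0,0],[0,0,0,0],[0,0,0,0],[0,0,0,0],[0,0,0,0],[0,0,0,0],[0,0,0,0],[0,0,0,0]]';python3 go.py holder .04
```

```text
[[0.5206 0.4319 0.1566]
 [0.438  0.4096 0.1566]
 [0.4505 0.3619 0.1566]
 [0.533  0.384  0.1566]] [0.48554723 0.39685038 0.1566    ] [0.47932616 0.42072142 0.1566    ]
t: 37.1
position: [0.4995, 0.0765, 0.1573]
orientation: [0.0, 1.0, 0.012, -0.001]
force: [0.2, -0.7, -1.9]
opening: 0.054
grip_force: 42.5
t: 38.1
position: [0.4644, -0.2176, 0.1574]
orientation: [0.0, 0.995, -0.098, -0.001]
force: [0.6, -0.1, -0.7]
opening: 0.0542
grip_force: 42.5
t: 39.1
position: [0.4666, -0.2155, 0.1584]
orientation: [0.0, 0.995, -0.096, 0.0]
force: [-0.9, -0.3, -1.4]
opening: 0.0539
grip_force: 42.5
t 39.1 pos [ 0.4666 -0.2155  0.1584] yaw -10.99 units [1.733 0.955 3.946] turn 0.06 tilt -1.0 j7 -1.53
```

```bash
python3 -m inch '[[0.4,0.2,0,0.06],[0.9,0.5,0,0.06],[1.4,0.8,0.3,0.06],[1.7,0.94,0.8,0.06],[1.73,0.955,1.4,0.06],[1.73,0.955,2,0.06],[1.73,0.955,2.4,0.06],[1.73,0.955,2.5,0.06]]'; python3 -m inch '[[0,0,0.2,0],[0,0,0.5,0],[0,0,0.7,0],[0,0,0.9,0],[0,0,1,0],[0,0,1.1,0],[0,0,1.1,0],[0,0,1.1,0]]'; python3 go.py holder .021
```

```text
t: 40.1
position: [0.5114, -0.2529, 0.0822]
orientation: [-0.0, 0.995, -0.098, -0.001]
force: [0.5, 1.6, -0.6]
opening: 0.0543
grip_force: 42.5
t: 41.1
position: [0.5122, -0.2535, 0.0505]
orientation: [0.0, 0.995, -0.098, 0.0]
force: [-0.2, 0.8, -1.1]
opening: 0.0538
grip_force: 42.5
t 41.1 pos [ 0.5122 -0.2535  0.0505] yaw -11.29 units [-0.001  0.     0.984] turn 0.0 tilt -1.0 j7 -1.56
```

```bash
python3 -m inch '[[0,0,0.2,0],[0,0,0.4,0],[0,0,0.6,0],[0,0,0.75,0],[0,0,0.85,0],[0,0,0.9,0],[0,0,0.93,0],[0,0,0.93,0]]'; python3 -m inch '[[0,0,0.02,0],[0,0,0.04,0],[0,0,0.06,0],[0,0,0.07,0],[0,0,0.08,0],[0,0,0.08,0],[0,0,0.08,0],[0,0,0.08,0]]'; python3 go.py holder .021
```

```text
t: 42.1
position: [0.5122, -0.2535, 0.0226]
orientation: [0.0, 0.995, -0.098, 0.0]
force: [0.6, -0.0, -1.3]
opening: 0.0537
grip_force: 42.5
t: 43.1
position: [0.5122, -0.2535, 0.021]
orientation: [0.0, 0.995, -0.098, 0.0]
force: [-2.3, 0.2, 7.5]
opening: 0.0539
grip_force: 43.6
t 43.1 pos [ 0.5122 -0.2535  0.021 ] yaw -11.29 units [ 0.001 -0.001  0.001] turn 0.0 tilt -1.0 j7 -1.57
```

Contact at the expected height. Releasing and retreating.

```bash
python3 -m inch '[[0,0,0,0],[0,0,0,0],[0,0,0,0],[0,0,0,0],[0,0,0,0],[0,0,-0.3,0],[0,0,-1.2,0],[0,0,-2.8,0]]' 0.75; python3 -m inch '[[0,0,-1,0],[0,0,-2,0],[0,0,-2.2,0],[0,0,-2.2,0],[0,0,-2.2,0],[0,0,-2.2,0],[0,0,-2.2,0],[0,0,-2.2,0]]' 0.97; python3 go.py stack .15; python3 -m inch '[[-0.2,-1.2,0,-0.4],[-0.4,-2.6,0,-0.8],[-0.6,-4.1,0,-1.2],[-0.9,-5.7,0,-1.6],[-1.2,-7.3,0,-2],[-1.5,-8.9,0,-2.4],[-1.8,-10.5,0,-2.8],[-2.1,-12.1,0,-3.2]]'; python3 - <<'E'
from h import *
t=snap("top");s=snap("side")
a=cv2.resize(s["image"][135:185,245:320,::-1],None,fx=5,fy=5,interpolation=cv2.INTER_CUBIC)
b=cv2.resize(s["image"][335:405,245:330,::-1],None,fx=4.4,fy=4.4,interpolation=cv2.INTER_CUBIC)
c=cv2.resize(t["image"][185:250,370:430,::-1],None,fx=4.4,fy=4.4,interpolation=cv2.INTER_CUBIC)
g=np.zeros((600,780,3),np.uint8);g[:250,:375]=a;g[:b.shape[0],380:380+b.shape[1]]=b;g[310:310+c.shape[0],:c.shape[1]]=c;cv2.imwrite("pics/a8.png",g)
E
python3 go.py stack .15
```

```text
t: 44.1
position: [0.511, -0.2529, 0.1041]
orientation: [-0.001, 0.995, -0.098, -0.002]
force: [1.0, 0.2, -0.5]
opening: 0.0641
grip_force: 0.0
t: 45.1
position: [0.512, -0.2534, 0.1697]
orientation: [-0.0, 0.995, -0.098, -0.0]
force: [-0.3, -0.2, 0.8]
opening: 0.0826
grip_force: 0.0
t 45.1 pos [ 0.512  -0.2534  0.1697] yaw -11.28 units [ -5.115 -21.035   0.664] turn -5.36 tilt -1.0 j7 -1.5
t: 46.1
position: [0.5214, 0.1163, 0.1702]
orientation: [0.0, 0.999, 0.042, 0.0]
force: [0.5, 0.4, 0.3]
opening: 0.0831
grip_force: 0.0
t 46.2 pos [0.5207 0.1216 0.1705] yaw 5.25 units [-0.35  -9.198  0.718] turn -2.05 tilt -1.0 j7 -1.97
```

View pics/a8.png

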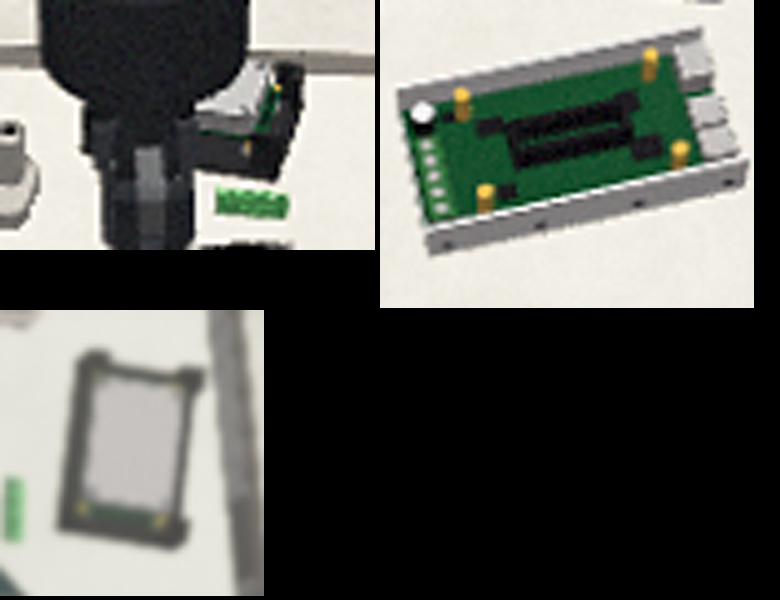

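The module sits inside the holder's posts in the top crop, spreader corners about (97,378), (190,388), (178,515) and (83,500). The chassis is in place with near-wall bottom corners at (430,255) and (745,183). I'll check both numerically while moving on.

```bash
python3 - <<'E'
from h import *
t=snap("top");s=snap("side")
T=lambda p:(np.array(p)-[0,310]+.5)/4.4-.5+[370,185]
S=lambda p:(np.array(p)-[380,0]+.5)/4.4-.5+[245,335]
P=plane(t,T([[97,378],[190,388],[178,508],[83,495]]),.038);print(P.round(4),P.mean(0))
P=plane(t,T([[95,355],[197,380],[180,545],[62,525]]),.031);print(P.mean(0))
P=plane(s,S([[430,255],[745,183]]),0);print(P.round(4),P.mean(0))
P=plane(s,S([[400,88],[703,30],[748,162],[427,230]]),.024);print(P.round(4),P.mean(0))
E
python3 -m inch '[[-0.1,-1.4,0,-0.3],[-0.1,-2.9,0,-0.6],[-0.2,-4.4,0,-1],[-0.2,-5.8,0.1,-1.4],[-0.2,-7,0.3,-1.7],[-0.3,-8,0.5,-1.9],[-0.3,-8.7,0.7,-2],[-0.3,-8.8,0.7,-2]]'; python3 -m inch '[[0,0,0.3,0],[0,0,0.8,0],[0,0,1.2,0],[0,0,1.4,0],[0,0,1.4,0],[0,0,1.4,0],[0,0,1.4,0],[0,0,1.4,0]]' 1; python3 go.py stack .004
```

```text
[[ 0.5519 -0.2321  0.038 ]
 [ 0.544  -0.2902  0.038 ]
 [ 0.4684 -0.2754  0.038 ]
 [ 0.4782 -0.2171  0.038 ]] [ 0.51062262 -0.2536826   0.038     ]
[ 0.50675399 -0.25316019  0.031     ]
[[0.5395 0.4431 0.    ]
 [0.4131 0.4071 0.    ]] [0.47626093 0.42509736 0.        ]
[[0.5554 0.3825 0.024 ]
 [0.4305 0.3503 0.024 ]
 [0.414  0.4104 0.024 ]
 [0.5397 0.4441 0.024 ]] [0.48489515 0.39681955 0.024     ]
t: 47.3
position: [0.4906, 0.3772, 0.1484]
orientation: [0.0, 0.992, 0.128, -0.001]
force: [0.0, 0.1, -0.6]
opening: 0.0831
grip_force: 0.0
t: 48.3
position: [0.4909, 0.3773, 0.1074]
orientation: [-0.0, 0.992, 0.128, 0.0]
force: [1.1, 0.0, 0.2]
opening: 0.0855
grip_force: 0.0
t 48.3 pos [0.4909 0.3773 0.1074] yaw 14.71 units [-0.038 -0.635  3.446] turn -0.16 tilt -1.0 j7 -2.32
```

```bash
python3 -m inch '[[-0.02,-0.3,0,-0.1],[-0.04,-0.65,0.2,-0.16],[-0.04,-0.65,0.8,-0.16],[-0.04,-0.65,1.4,-0.16],[-0.04,-0.65,2,-0.16],[-0.04,-0.65,2.6,-0.16],[-0.04,-0.65,3.1,-0.16],[-0.04,-0.65,3.3,-0.16]]'; python3 -m inch '[[0,0,0.1,0],[0,0,0.2,0],[0,0,0.21,0],[0,0,0.21,0],[0,0,0.21,0],[0,0,0.21,0],[0,0,0.21,0],[0,0,0.21,0]]'; python3 -m inch '[[0,0,0,0],[0,0,0,0],[0,0,0,0],[0,0,0,0],[0,0,0,0],[0,0,0,0],[0,0,0,0],[0,0,0,0]]' 0.65 50; python3 go.py stack .12
```

```text
t: 49.3
position: [0.4842, 0.3953, 0.0067]
orientation: [0.0, 0.991, 0.135, -0.001]
force: [-1.3, 0.3, -0.6]
opening: 0.0855
grip_force: 0.0
t: 50.3
position: [0.4846, 0.3957, 0.0017]
orientation: [0.0, 0.991, 0.135, -0.0]
force: [-0.3, 0.2, 0.2]
opening: 0.0855
grip_force: 0.0
t: 51.3
position: [0.4848, 0.3959, 0.0021]
orientation: [-0.0, 0.991, 0.135, 0.0]
force: [-0.4, -0.3, 6.4]
opening: 0.065
grip_force: 57.7
t 51.3 pos [0.4848 0.3959 0.0021] yaw 15.51 units [ 0.005  0.016 -3.931] turn 0.0 tilt -1.0 j7 -2.4
```

```bash
python3 -m inch '[[0,0,-0.1,0],[0,0,-0.4,0],[0,0,-0.9,0],[0,0,-1.6,0],[0,0,-2.3,0],[0,0,-3,0],[0,0,-3.4,0],[0,0,-3.4,0]]'; python3 go.py cradle .1; python3 - <<'E'
from h import *
# dark cradle pads in side view vs measured before: check undisturbed
s=snap("side"); cv2.imwrite("pics/b1.png",s["image"][:,:,::-1])
E
```

```text
t: 52.3
position: [0.4852, 0.3962, 0.105]
orientation: [-0.0, 0.991, 0.135, 0.001]
force: [-0.2, -0.2, -2.5]
opening: 0.0646
grip_force: 56.9
t 52.3 pos [0.4852 0.3962 0.105 ] yaw 15.5 units [-1.42   4.973  0.162] turn 4.26 tilt -1.0 j7 -2.34
```

Refining the cradle centre from pad positions in the earlier crops: sidez pads at (522,75) and (700,98), a5 pads at (94,223) and (300,247).

```bash
python3 - <<'E'
from h import *
t=snap("top");s=snap("side")
A=plane(s,(np.array([[522,75],[700,98]])-[440,0])/[3.07,3.077]-.3+[235,270],.011);print(A.round(4),A.mean(0))
B=plane(s,(np.array([[94,223],[300,247]])+.5)/3.5-.5+[235,230],.011);print(B.round(4),B.mean(0))
# original saved image: cradle dark mask in top, centroid per bar at pad height
im=cv2.imread("pics/top0.png");b=(200,200,242,262)
m=(im[b[1]:b[3],b[0]:b[2]].max(2)<95).astype(np.uint8);n,l,st,c=cv2.connectedComponentsWithStats(m)
C=plane(t,[c[i]+[b[0],b[1]] for i in range(1,n) if st[i,4]>60],.013);print("top",C.round(4),C.mean(0))
im=cv2.imread("pics/side0.png");b=(245,268,335,325)
m=(im[b[1]:b[3],b[0]:b[2]].max(2)<95).astype(np.uint8);n,l,st,c=cv2.connectedComponentsWithStats(cv2.morphologyEx(m,cv2.MORPH_OPEN,np.ones((6,6),np.uint8)))
C=plane(s,[c[i]+[b[0],b[1]] for i in range(1,n) if st[i,4]>60],.013);print("side",st[1:,4],C.round(4),C.mean(0))
E
python3 -m inch '[[-0.1,0.5,0,0.4],[-0.3,1.2,0,0.9],[-0.5,2,0,1.5],[-0.8,2.8,0,2.1],[-1,3.6,0,2.7],[-1.2,4.3,0,3.3],[-1.4,4.8,0,3.9],[-1.4,5,0,4.26]]';  python3 -m inch '[[0,0,0,0],[0,0,0,0],[0,0,0,0],[0,0,0,0],[0,0,0,0],[0,0,0,0],[0,0,0,0],[0,0,0,0]]'; python3 go.py cradle .1
```

```text
[[0.5434 0.2349 0.011 ]
 [0.4244 0.2493 0.011 ]] [0.48388389 0.24206363 0.011     ]
[[0.5433 0.233  0.011 ]
 [0.4224 0.2458 0.011 ]] [0.48282061 0.23942308 0.011     ]
top [[0.5428 0.2324 0.013 ]
 [0.4217 0.2445 0.013 ]] [0.48223584 0.23843156 0.013     ]
side [379 431  46] [[0.5433 0.2405 0.013 ]
 [0.4211 0.2482 0.013 ]] [0.48217335 0.24433809 0.013     ]
t: 53.45
position: [0.4842, 0.2388, 0.1038]
orientation: [0.0, 0.999, -0.052, -0.0]
force: [0.7, 0.2, -2.8]
opening: 0.0649
grip_force: 56.8
t: 54.45
position: [0.4843, 0.24, 0.1037]
orientation: [0.0, 0.999, -0.051, -0.0]
force: [0.5, 0.0, -2.7]
opening: 0.0647
grip_force: 56.8
t 54.45 pos [0.4843 0.24   0.1037] yaw -5.79 units [-0.012 -0.033  0.125] turn 0.0 tilt -1.0 j7 -2.45
```

```bash
python3 -m inch '[[-0.04,0,0.3,0],[-0.04,0,0.7,0],[-0.04,0,1.1,0],[-0.04,0,1.5,0],[-0.04,0,1.8,0],[-0.04,0,2,0],[-0.04,0,2.1,0],[-0.04,0,2.1,0]]'; python3 -m inch '[[0,0,0.1,0],[0,0,0.3,0],[0,0,0.45,0],[0,0,0.55,0],[0,0,0.65,0],[0,0,0.72,0],[0,0,0.75,0],[0,0,0.75,0]]'; python3 go.py cradle .013
```

```text
t: 55.45
position: [0.4831, 0.2402, 0.0407]
orientation: [0.0, 0.999, -0.05, -0.0]
force: [-0.1, 0.0, -3.0]
opening: 0.0649
grip_force: 56.8
t: 56.45
position: [0.4831, 0.2401, 0.0183]
orientation: [0.0, 0.999, -0.05, 0.0]
force: [-0.1, 0.3, -3.0]
opening: 0.0651
grip_force: 56.8
t 56.45 pos [0.4831 0.2401 0.0183] yaw -5.79 units [ 0.027 -0.032  0.175] turn 0.0 tilt -1.0 j7 -2.52
```

No contact with the posts (their tops are at 23 mm and the underside is at about 16 mm). Creeping down to the pads.

```bash
python3 -m inch '[[0,0,0.03,0],[0,0,0.06,0],[0,0,0.09,0],[0,0,0.12,0],[0,0,0.15,0],[0,0,0.18,0],[0,0,0.2,0],[0,0,0.2,0]]'; python3 go.py cradle .013
```

```text
t: 57.45
position: [0.483, 0.2401, 0.013]
orientation: [0.0, 0.999, -0.05, 0.0]
force: [-1.2, -0.3, 6.2]
opening: 0.0651
grip_force: 57.8
t 57.45 pos [0.483  0.2401 0.013 ] yaw -5.78 units [ 0.029 -0.032  0.   ] turn 0.0 tilt -1.0 j7 -2.53
```

```bash
python3 -m inch '[[0,0,0,0],[0,0,0,0],[0,0,0,0],[0,0,0,0],[0,0,0,0],[0,0,0,0],[0,0,-0.2,0],[0,0,-0.6,0]]' 0.95; python3 -m inch '[[0,0,-0.8,0],[0,0,-2,0],[0,0,-3.4,0],[0,0,-4.6,0],[0,0,-5,0],[0,0,-5,0],[0,0,-5,0],[0,0,-5,0]]'; python3 -m inch '[[0,1.3,0,0],[0,2.8,0,0],[0,4.3,0,0],[0,5.8,0,0],[0,7,0,0],[0,7.6,0,0],[0,7.6,0,0],[0,7.6,0,0]]'; python3 - <<'E'
from h import *
np.set_printoptions(precision=4,suppress=True)
s=snap("side");t=snap("top")
for n,S in(("side",s),("top",t)):
    im=cv2.cvtColor(S["image"],cv2.COLOR_RGB2HSV); m=cv2.inRange(im,(12,90,70),(32,255,255))
    k,l,st,c=cv2.connectedComponentsWithStats(m)
    for i in range(1,k):
        P=plane(S,c[i],.035)[0]
        if st[i,4]>2 and .38<P[0]<.6 and -.35<P[1]<.33: print(n,c[i],st[i,4],P)
st=r.get_state();print(st["t"],st["position"],st["force"])
E
```

```text
t: 58.45
position: [0.4828, 0.2401, 0.0306]
orientation: [0.0, 0.999, -0.05, -0.0]
force: [0.7, -0.3, 0.8]
opening: 0.081
grip_force: 0.0
t: 59.45
position: [0.4823, 0.2398, 0.1789]
orientation: [0.001, 0.999, -0.05, -0.001]
force: [-0.2, -0.7, -0.6]
opening: 0.0812
grip_force: 0.0
t: 60.45
position: [0.46, 0.0143, 0.1799]
orientation: [-0.0, 0.999, -0.05, -0.0]
force: [0.5, -0.6, 0.9]
opening: 0.0814
grip_force: 0.0
side [267.5  159.25] 8 [ 0.5561 -0.2133  0.035 ]
side [272.0909 281.5   ] 22 [0.5218 0.2203 0.035 ]
side [311.  285.5] 22 [0.4424 0.2276 0.035 ]
side [269. 297.] 15 [0.526  0.2598 0.035 ]
side [309.0714 301.8571] 14 [0.4468 0.2686 0.035 ]
top [212.5 215.5] 4 [0.5223 0.2575 0.035 ]
top [227.6667 216.3333] 3 [0.5189 0.2162 0.035 ]
60.55 [0.4601 0.0146 0.1801] [0.3345 0.0146 0.5162]
```

The chassis is in the cradle: its pillar tops average (0.484, 0.244) in the side view, level and symmetric. I'll move the arm aside for one numeric check of the module and fan.

```bash
python3 -m inch '[[0,-1.3,0,0],[0,-2.8,-0.2,0],[0,-4.3,-0.4,0],[0,-5.8,-0.6,0],[0,-7.4,-0.8,0],[0,-9,-1,0],[0,-10.5,-1,0],[0,-11,-1,0]]'; python3 - <<'E'
from h import *
np.set_printoptions(precision=4,suppress=True)
s=snap("side")
im=cv2.cvtColor(s["image"],cv2.COLOR_RGB2HSV)
def f(n,m,z,B):
    k,l,st,c=cv2.connectedComponentsWithStats(m)
    for i in range(1,k):
        P=plane(s,c[i],z)[0]
        if st[i,4]>2 and B[0]<P[0]<B[1] and B[2]<P[1]<B[3]: print(n,c[i],st[i,4],P)
f("module screws",cv2.inRange(im,(12,90,70),(32,255,255)),.025,(.44,.58,-.33,-.18))
f("hub",cv2.inRange(im,(0,0,200),(180,40,255)),.036,(.46,.51,-.12,-.05))
f("fins",cv2.inRange(im,(0,0,50),(180,50,130)),.02,(.44,.53,.03,.11))
E
```

```text
t: 61.55
position: [0.4918, 0.3459, 0.2101]
orientation: [-0.001, 0.999, -0.048, -0.0]
force: [-0.6, 0.0, -0.6]
opening: 0.0812
grip_force: 0.0
fins [301.3073 238.9583] 192 [0.4616 0.0805 0.02  ]
```

The arm hides the view from there, so I'll park it on the far side of the holders instead.

```bash
python3 -m inch '[[0,1.3,-0.3,0],[0,2.8,-0.6,0],[0,4.4,-1,0],[0,6,-1.4,0],[0,7.6,-1.8,0],[0,9.2,-2,0],[0,10.8,-2,0],[0,12.4,-2,0]]'; python3 -m inch '[[0.2,1.6,0,0],[0.4,3.2,0,0],[0.6,4.8,0,0],[0.8,6.4,0,0],[1,8,0,0],[1.2,9.6,0,0],[1.4,11.2,0,0],[1.6,12.4,0,0]]'; python3 - <<'E'
from h import *
np.set_printoptions(precision=4,suppress=True)
s=snap("side")
im=cv2.cvtColor(s["image"],cv2.COLOR_RGB2HSV)
def f(n,m,z,B):
    k,l,st,c=cv2.connectedComponentsWithStats(m)
    for i in range(1,k):
        P=plane(s,c[i],z)[0]
        if st[i,4]>2 and B[0]<P[0]<B[1] and B[2]<P[1]<B[3]: print(n,c[i],st[i,4],P)
f("module screws",cv2.inRange(im,(12,90,70),(32,255,255)),.025,(.44,.58,-.33,-.18))
f("chassis",cv2.inRange(im,(12,90,70),(32,255,255)),.036,(.4,.58,.18,.3))
f("hub",cv2.inRange(im,(0,0,180),(180,60,255)),.036,(.46,.51,-.12,-.05))
f("fins",cv2.inRange(im,(0,0,50),(180,50,130)),.02,(.44,.53,.03,.11))
print(r.get_state()["position"])
E
```

```text
t: 62.6
position: [0.4548, -0.031, 0.2704]
orientation: [0.0, 0.999, -0.051, 0.0]
force: [0.0, 0.3, -0.8]
opening: 0.081
grip_force: 0.0
t: 63.6
position: [0.4641, -0.4062, 0.27]
orientation: [0.0, 0.999, -0.052, -0.001]
force: [0.4, -0.8, 0.8]
opening: 0.0814
grip_force: 0.0
module screws [267.5  159.25] 8 [ 0.5571 -0.2276  0.025 ]
chassis [272.0909 281.5   ] 22 [0.5218 0.2211 0.036 ]
chassis [311.  285.5] 22 [0.4425 0.2284 0.036 ]
chassis [269. 297.] 15 [0.5259 0.2606 0.036 ]
chassis [309.0714 301.8571] 14 [0.4469 0.2694 0.036 ]
hub [293.3077 188.    ] 13 [ 0.4826 -0.0863  0.036 ]
fins [289.7987 236.0306] 621 [0.4882 0.072  0.02  ]
[ 0.4631 -0.4113  0.2697]
```

```bash
python3 - <<'E'
from h import *
np.set_printoptions(precision=4,suppress=True)
t=snap("top");s=snap("side")
P=plane(t,(np.array([[82,507],[160,520]])-[0,310]+.5)/4.4-.5+[370,185],.025);print("screws top",P,P.mean(0))
a=np.radians(-11.3);c=np.array([np.cos(a),np.sin(a)]);print("expected -40 mid",np.array([.5122,-.2535])-.04*c)
# module spreader: light grey inside holder, both views
for n,S,b in(("top",t,(383,192,418,238)),("side",s,(258,138,302,172))):
    x0,y0,x1,y1=b; h=cv2.cvtColor(S["image"][y0:y1,x0:x1],cv2.COLOR_RGB2HSV); m=cv2.inRange(h,(0,0,130),(180,45,215))
    k,l,st,ce=cv2.connectedComponentsWithStats(m); i=1+np.argmax(st[1:,4]); q=plane(S,np.argwhere(l==i)[:,::-1]+[x0,y0],.038)[:,:2]
    print(n,st[i,4],q.mean(0),cv2.minAreaRect(q.astype(np.float32)))
E
```

```text
screws top [[ 0.4731 -0.2193  0.025 ]
 [ 0.4635 -0.2675  0.025 ]] [ 0.4683 -0.2434  0.025 ]
expected -40 mid [ 0.473  -0.2457]
top 554 [ 0.5098 -0.2511] ((0.5101303458213806, -0.2510429620742798), (0.05476247891783714, 0.07912683486938477), 78.59315490722656)
side 311 [ 0.5107 -0.255 ] ((0.509006917476654, -0.25895050168037415), (0.06855112314224243, 0.08275771886110306), 79.00558471679688)
```

Everything agrees: the spreader measures 55 × 79 mm at (0.510, −0.251), yaw −11.4°, so it is flat in its holder. Handing in.

```bash
python3 -m inch '[[0,0,0,0],[0,0,0,0],[0,0,0,0],[0,0,0,0],[0,0,0,0],[0,0,0,0],[0,0,0,0],[0,0,0,0]]'; python3 -c "
from cell import r
print(r.job_done())"
```

```text
t: 64.75
position: [0.4661, -0.4034, 0.2702]
orientation: [0.0, 0.999, -0.05, -0.0]
force: [0.1, -0.7, 0.4]
opening: 0.0815
grip_force: 0.0
the job is handed in; nothing more can be done
None
```

I placed the fan, heat sink, module and chassis in their holders in that order and handed the job in at about 65 s; camera and contact checks put each one seated within tolerance, but the hand-in returned no verdict.

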